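# Put the full parts pot in the job tray, told by its weight

### The job

Two identical closed grey pots with blue lids stand on the bench: one is full of steel rivets, the other is as good as empty, and only the weight tells them apart. Feel by lifting which one is the heavy one, and stand that one upright on the floor of the green job tray, beside the parts already in it. Leave the empty one standing upright on the bench, outside the tray.

Things in the scene. Friction and masses are not known exactly. Their poses are not given: they have to be found in the camera images.
- pot_1: one of two identical closed round pots, grey with a ribbed blue lid (lid does not come off): 54 mm diameter, 80 mm tall, straight sided, grip it anywhere across the diameter. Origin at the centre of its underside, z up through the lid. Full pot: 0.53 to 0.63 kg (5.2 to 6.2 N); empty pot: about 0.12 kg (1.1 N); which of the two is full changes from run to run.
- pot_2: the other pot, same look, size and origin as pot_1. It stands on the bench at least 100 mm from pot_1, centre to centre.
- job_tray: open rectangular green steel tray, fixed to the bench, 180 mm along its x, 260 mm along its y, walls 4 mm thick and 22 mm high, floor 4 to 5 mm thick. Origin at the centre of its underside, z up. Its -y half holds a steel pyramid adapter (26 mm high) and a tube clamp (34 mm high); its +y half (y from 0 to +126 mm) is free for the pot, best centred at about x = 0, y = +60 mm.
There are look-alikes about, which are no part of the job. What is shaped like the pot_2 but turquoise is not meant.

How it is judged (in metres and radians):
At the end, for the whole second after the job is handed in: The full pot stands upright (within 10 degrees) on the tray's floor inside its walls, pressing on the tray with its full weight (more than 3.5 N); the other pot stands upright on the bench (within 10 degrees), wholly outside the tray; both are at rest and released (((x of pot_1 in the frame of job_tray between -0.065 and 0.065 m and y of pot_1 in the frame of job_tray between -0.105 and 0.105 m and height (world z) of pot_1 below 0.01 m and angle between each of pot_1, pot_2's own z axis and vertical below 0.175 rad and contact force between pot_1 and job_tray above 3.5 N and linear speed of each of pot_1, pot_2 below 0.02 m/s and (x of pot_2 in the frame of job_tray above 0.118 m or x of pot_2 in the frame of job_tray below -0.118 m or y of pot_2 in the frame of job_tray above 0.158 m or y of pot_2 in the frame of job_tray below -0.158 m) and height (world z) of pot_2 between -0.006 and 0.006 m) or (x of pot_2 in the frame of job_tray between -0.065 and 0.065 m and y of pot_2 in the frame of job_tray between -0.105 and 0.105 m and height (world z) of pot_2 below 0.01 m and angle between each of pot_2, pot_1's own z axis and vertical below 0.175 rad and contact force between pot_2 and job_tray above 3.5 N and linear speed of each of pot_2, pot_1 below 0.02 m/s and (x of pot_1 in the frame of job_tray above 0.118 m or x of pot_1 in the frame of job_tray below -0.118 m or y of pot_1 in the frame of job_tray above 0.158 m or y of pot_1 in the frame of job_tray below -0.158 m) and height (world z) of pot_1 between -0.006 and 0.006 m))); the robot touches nothing.
It fails at once if a pot is knocked over (angle between any of pot_1, pot_2's own z axis and vertical above 1 rad).
It also fails if it takes over 48 s, if anything falls off the work surface, if the arm or the gripper's body presses on something with over 40 N, if the wrist force passes 120 N, or if a joint passes its speed limit or range.

### The arm

A 6-joint arm with a two-finger parallel gripper is mounted at the origin on a cart in front of the work surface, level with it; the furniture and walls round the work are solid. World frame = base frame: x ahead of the robot, y to its left, z up, the work surface at z = 0. Lengths are in m, angles in degrees, forces in N, time in s.
With the tool pointing down it reaches from about 0.25 to 0.725 m from the base axis. Payload 9.7 kg.
Tool frame: the origin (TCP) lies between the finger pads; the fingertips stand bot.tcp_to_tips ahead of it and the grasp point (between the pads) lies 11 mm behind it (bot.tcp_to_tips is the distance from the TCP to the fingertips, in m); z points along the fingers, y is the line along which they close (so a half turn about z gives the same grasp; the last joint's range is limited). The gripper opens to 85 mm and grips with 20 to 120 N. Pads are 22 mm wide; open, the fingers measure 114 mm over their backs; the gripper's body (76 mm by 85 mm) begins 54 mm behind the grasp point. The pads swing forward as they close: fully open they stand 13 mm farther back than shut.
Start: joints at [-73.281, 4.979, 10.078, 95.1, 0, 90], TCP at [0.158, -0.527, 0.239] pointing down, gripper open.
Joint ranges: [-179.16, 179.16], [-48.56, 103.87], [-65.8, 70.77], [-126.05, 130.52], [-82.76, 87.17], [-180, 180]. Speed limits (degrees/s): [127.2, 127.2, 147.25, 180, 180, 180].

### API

Orientations are given as [roll, pitch, yaw] about the fixed x, y, z axes, in that order (R = Rz(yaw) Ry(pitch) Rx(roll)).
In Python, from workcell import bot gives the robot as it stands. The module is installed in compiled form; this text tells all that it offers.
- The arm moves only by the tool carry_out, never from a script. Its arguments are lists of equal length, an entry for each row: "linear": the shift along the world's x, y, z normalised to -1 to 1, where 1 is 2 cm, a list of three; "rotation": the turn, a rotation vector about the world's x, y, z normalised to -1 to 1, where 1 is 8 degrees, a list of three; "grip": the closure, from -1 (fully open) to 1 (shut). In form: {"linear": [[tx, ty, tz], ...], "rotation": [[rx, ry, rz], ...], "grip": [grip, ...]}. A call has 1 to 12 rows; each row shifts and turns the commanded pose from where the row before left it; what a row does not reach is not made up. A row lasts 1/10 s, in which the tool goes at most 50 mm and 8.59 degrees, less where a joint would pass 70% of its speed; a pose out of reach is approached as far as the arm can. A call with a number of a shift or a turn outside -1 to 1 is refused whole. A call with a gripper value outside its range is refused whole. The fingers move at their own pace and stop on an object; "grip_force" is the grip in N (left out, the last holds). Time passes only in rows, so rows that do not move let the fingers close. It gives the time, the measured TCP pose, the force, the opening and the grip force at its end, in the units of the state.
- bot.get_obs(): the state, without advancing time (a new reading comes with each control period).
- bot.camera(name): name is "scene" or "top" or "wrist"; returns the picture (400x640x3 uint8, blue, green, red); there is no depth.
- bot.camera_model(name): a dict with "fx", "fy", "cx", "cy" (pixels), "distortion" ([k1, k2, p1, p2, k3] as OpenCV has them; the pictures are not rectified), "camera_from_world" (4x4, takes a point from world to camera coordinates). Camera axes: x right, y up, looking along -z (the intrinsics and any distortion apply to the point x, -y, -z); pixel columns grow to the right and rows downward; lengths in m; the calibration is good to about 2 mm. A picture is of the moment at which its call begins: read the wrist's pose just before it. camera_model takes no time and is no camera call; for the wrist camera it gives the pose at the moment of the call.
- bot.job_done(): hands the job in; it is judged then, once.
The state is a dict: "time": time; "q": joint angles; "qd": joint speeds; "joint_efforts": joint torques, N m; "ee_pos": TCP position; "tcp_rot": TCP orientation; "wrist_force": force on the tool from outside, world axes, zero at the start; "torque": the same for the moment, N m; "opening": finger opening in m; "grasp_force": force on a finger pad.
Only numpy, scipy, OpenCV 4.12 (cv2) and the standard library are available. Lean on these libraries where they do the work, as an engineer would, in place of code of your own. Each camera call takes 0.05 s, during which the arm holds its last target. There are 200 camera calls.

## Working session

There is one attempt and no reset: what is moved stays moved. The work goes in short steps, Python scripts to look and compute and a tool call to move; the robot and the scene stay as the last step left them, time stands still between calls to the robot, and variables do not carry over. Pictures are saved under pics/ and viewed, at most 10 in all, crops included, and the job is handed in when it is done.

Besides the shell and the picture viewer there is one more tool, called after "Request:" by a JSON object that holds its "method" and its "body", one argument or row to a line. carry_out: Moves the arm, as the interface text tells. Its arguments: {"type":"object","properties":{"linear":{"type":"array","items":{"type":"array","items":{"type":"number"}}},"rotation":{"type":"array","items":{"type":"array","items":{"type":"number"}}},"grip":{"type":"array","items":{"type":"number"}},"grip_force":{"type":"number"}},"required":["linear","rotation","grip"]}

```bash
mkdir -p pics; python3 - <<'E'
from workcell import bot
import cv2,numpy as np
o=bot.get_obs();print({k:np.round(v,3).tolist() for k,v in o.items()},bot.tcp_to_tips)
for n in("top","scene"):
    cv2.imwrite(f"pics/{n}0.png",bot.camera(n)); print(n,bot.camera_model(n))
E
```

```text
{'time': 0.0, 'q': [-73.281, 5.012, 10.035, 95.097, 0.0, 90.002], 'qd': [-0.031, -0.013, -0.007, -0.03, 0.007, 0.04], 'joint_efforts': [0.002, -52.04, 46.48, 0.017, 0.0, 0.0], 'ee_pos': [0.158, -0.527, 0.239], 'tcp_rot': [-179.925, -0.0, 16.718], 'wrist_force': [0.361, 0.506, 0.113], 'torque': [0.015, 0.046, 0.015], 'grasp_force': 0.0, 'opening': 0.086} 0.008
top {'fx': 370.86772871822757, 'fy': 370.86772871822757, 'cx': 313.48437546338516, 'cy': 198.51521096079426, 'distortion': array([-0.04947598,  0.        ,  0.        ,  0.        ,  0.        ]), 'camera_from_world': array([[ 0.00843868, -0.99994581,  0.00609686,  0.09234851],
       [ 0.99103818,  0.00917604,  0.13326335, -0.53495032],
       [-0.13331207,  0.00491765,  0.99106191, -0.8806495 ],
       [ 0.        ,  0.        ,  0.        ,  1.        ]])}
scene {'fx': 428.52066050441294, 'fy': 428.52066050441294, 'cx': 318.71943828023984, 'cy': 198.64326666088837, 'distortion': array([-0.05097964,  0.        ,  0.        ,  0.        ,  0.        ]), 'camera_from_world': array([[-0.85159212, -0.52374967,  0.02184371,  0.4884225 ],
       [ 0.35946876, -0.5531348 ,  0.7515478 , -0.17547878],
       [-0.38154039,  0.64786432,  0.65931689, -0.86748753],
       [ 0.        ,  0.        ,  0.        ,  1.        ]])}
```

View pics/top0.png

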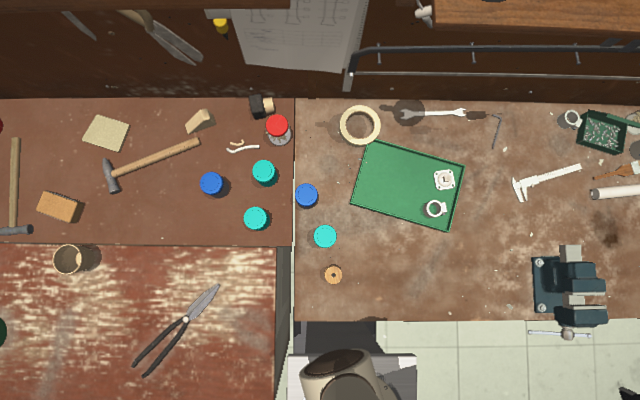

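View pics/scene0.png

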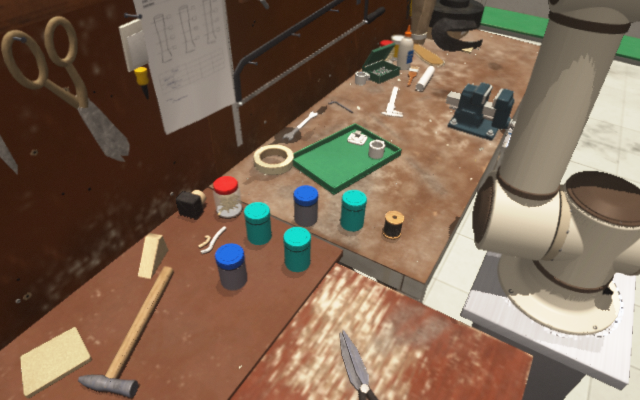

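The scene shows two pots with blue lids at top (211,183) and (306,195). The look-alikes are three turquoise pots at top (263,171), (255,218) and (325,237), plus a red-capped jar at (277,126). I choose the two dark-blue lids. The tray is centred near (407,186), and its parts sit at (444,180) and (435,208).

```bash
cat > h.py <<'E'
from workcell import bot
import cv2,numpy as np
def rays(n,px,m=None):
    m=m or bot.camera_model(n);T=m["camera_from_world"];K=np.array([[m["fx"],0,m["cx"]],[0,m["fy"],m["cy"]],[0,0,1]])
    u=cv2.undistortPoints(np.array(px,float).reshape(-1,1,2),K,m["distortion"])[:,0]
    d=np.c_[u[:,0],-u[:,1],-np.ones(len(u))]@T[:3,:3]
    return -T[:3,:3].T@T[:3,3],d
def onz(n,px,z,m=None):
    c,d=rays(n,px,m);return c+d*((z-c[2])/d[:,2])[:,None]
def blobs(im,lo,hi,amin=80):
    h=cv2.cvtColor(im,cv2.COLOR_BGR2HSV);k=cv2.morphologyEx(cv2.inRange(h,lo,hi),cv2.MORPH_OPEN,np.ones((3,3)))
    cs,_=cv2.findContours(k,cv2.RETR_EXTERNAL,cv2.CHAIN_APPROX_NONE)
    return [c for c in cs if cv2.contourArea(c)>amin]
E
python3 - <<'E'
from h import *
t=cv2.imread("pics/top0.png");s=cv2.imread("pics/scene0.png")
for n,im in(("top",t),("scene",s)):
    for nm,lo,hi in(("blue",(105,150,60),(125,255,255)),("turq",(82,130,60),(95,255,255)),("red",(0,200,120),(5,255,255))):
        for c in blobs(im,lo,hi):
            (u,v),r=cv2.minEnclosingCircle(c);print(n,nm,np.round((u,v,r),1),cv2.contourArea(c),onz(n,[(u,v)],.08)[0].round(3), 'diam', np.round(2*np.sqrt(cv2.contourArea(c)/np.pi),1))
for c in blobs(t,(60,100,40),(80,255,255),1500):
    r=cv2.minAreaRect(c);b=cv2.boxPoints(r);print("tray",r,onz("top",b,.022).round(3).tolist(),onz("top",[r[0]],.022).round(3))
cv2.imwrite("pics/c1.png",np.hstack([cv2.resize(t[130:260,180:360],(540,390),interpolation=2)]))
E
```

```text
top blue [305.9 194.5  11.3] 366.0 [0.537 0.115 0.08 ] diam 21.6
top blue [211.3 182.8  11.4] 367.5 [0.563 0.34  0.08 ] diam 21.6
top turq [324.7 236.   11.6] 377.5 [0.441 0.07  0.08 ] diam 21.9
top turq [256.5 218.   13.1] 439.5 [0.481 0.23  0.08 ] diam 23.7
top turq [265.1 172.7  13.7] 454.5 [0.589 0.213 0.08 ] diam 24.1
scene blue [229.5 255.7  14.2] 546.0 [0.558 0.348 0.08 ] diam 26.4
scene blue [305.5 194.9  11.9] 356.5 [0.534 0.123 0.08 ] diam 21.3
scene turq [296.5 248.8  22.3] 954.0 [0.462 0.265 0.08 ] diam 34.9
scene turq [258.  222.9  21.2] 865.5 [0.567 0.249 0.08 ] diam 33.2
scene turq [353.  210.   20.4] 792.5 [0.423 0.11  0.08 ] diam 31.8
scene red [224.8 184.5  10.8] 117.5 [0.705 0.192 0.08 ] diam 12.2
tray ((407.09429931640625, 184.1697998046875), (100.273193359375, 68.95498657226562), 15.945395469665527) [[0.524, 0.007, 0.022], [0.696, -0.043, 0.022], [0.627, -0.291, 0.022], [0.457, -0.235, 0.022]] [[ 0.575 -0.14   0.022]]
```

View pics/c1.png

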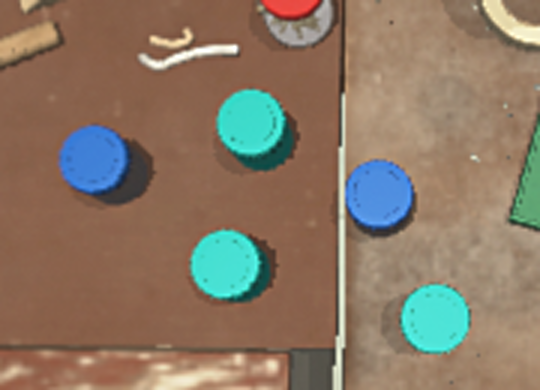

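Pot A is at about (0.536, 0.117) and pot B at about (0.561, 0.342). The lids measure about 54 mm at z = 0.08, and both views agree, so the height holds. The tray measures 179 × 256 mm as described, with its +y end towards world +y. The spot for the pot is about (0.592, -0.083). The crop confirms that the two dark-blue lids, at (95,160) and (380,193), are the pots. Next I move towards A.

Request:
{"method": "carry_out", "body": {
  "linear": [
    [0.6,1,0],
    [0.6,1,0],
    [0.6,1,0],
    [0.6,1,0],
    [0.6,1,0],
    [0.6,1,0],
    [0.6,1,0],
    [0.6,1,0],
    [0.6,1,0],
    [0.6,1,0],
    [0.6,1,0],
    [0.6,1,0]
  ],
  "rotation": [
    [0,0,0.5],
    [0,0,0.5],
    [0,0,0.5],
    [0,0,0.5],
    [0,0,0.5],
    [0,0,0.5],
    [0,0,0.5],
    [0,0,0.5],
    [0,0,0.5],
    [0,0,0.5],
    [0,0,0.5],
    [0,0,0.5]
  ],
  "grip": [-1,-1,-1,-1,-1,-1,-1,-1,-1,-1,-1,-1],
  "grip_force": 60
}}

```text
time: 1.3
ee_pos: [0.3025, -0.2858, 0.239]
tcp_rot: [-180.0, -0.0, 64.9]
wrist_force: [0.6, 0.6, 0.7]
opening: 0.0854
grasp_force: 0.0
```

Request:
{"method": "carry_out", "body": {
  "linear": [
    [0.6,1,0],
    [0.6,1,0],
    [0.6,1,0],
    [0.6,1,0],
    [0.6,1,0],
    [0.6,1,0],
    [0.6,1,0],
    [0.6,1,0],
    [0.6,1,0],
    [0.6,1,0],
    [0.6,1,0],
    [0.6,1,0]
  ],
  "rotation": [
    [0,0,0],
    [0,0,0],
    [0,0,0],
    [0,0,0],
    [0,0,0],
    [0,0,0],
    [0,0,0],
    [0,0,0],
    [0,0,0],
    [0,0,0],
    [0,0,0],
    [0,0,0]
  ],
  "grip": [-1,-1,-1,-1,-1,-1,-1,-1,-1,-1,-1,-1]
}}

```text
time: 2.5
ee_pos: [0.4465, -0.0458, 0.239]
tcp_rot: [-180.0, 0.0, 64.7]
wrist_force: [0.8, 0.1, 0.4]
opening: 0.0853
grasp_force: 0.0
```

Request:
{"method": "carry_out", "body": {
  "linear": [
    [0.6,1,-0.5],
    [0.6,1,-0.5],
    [0.6,1,-0.5],
    [0.6,1,-0.5],
    [0.6,1,-0.5],
    [0.5,1,-0.5],
    [0.5,1,-0.5],
    [0.5,1,-0.5],
    [0,0.1,0],
    [0,0,0]
  ],
  "rotation": [
    [0,0,0],
    [0,0,0],
    [0,0,0],
    [0,0,0],
    [0,0,0],
    [0,0,0],
    [0,0,0],
    [0,0,0],
    [0,0,0],
    [0,0,0]
  ],
  "grip": [-1,-1,-1,-1,-1,-1,-1,-1,-1,-1]
}}

```text
time: 3.5
ee_pos: [0.5358, 0.1155, 0.1587]
tcp_rot: [-179.9, 0.1, 64.8]
wrist_force: [0.3, 0.3, 0.5]
opening: 0.0855
grasp_force: 0.0
```

```bash
python3 - <<'E'
from h import *
o=bot.get_obs();m=bot.camera_model("wrist");im=bot.camera("wrist");cv2.imwrite("pics/w1.png",im)
print(o["ee_pos"],o["q"],o["time"],o["wrist_force"])
for c in blobs(im,(105,150,60),(125,255,255)):
    (u,v),r=cv2.minEnclosingCircle(c);print(u,v,r,cv2.contourArea(c),onz("wrist",[(u,v)],.08,m)[0])
E
```

```text
[0.53580478 0.11546798 0.15871541] [ 1.21647964e+01  3.91820984e+00  3.65825222e-02  8.62074036e+01
 -6.58410237e-03  1.27387726e+02] 3.5 [0.3365723  0.32973358 0.48902962]
324.0853576660156 200.256103515625 39.21402359008789 4532.0 [0.54128997 0.11751673 0.08      ]
```

View pics/w1.png

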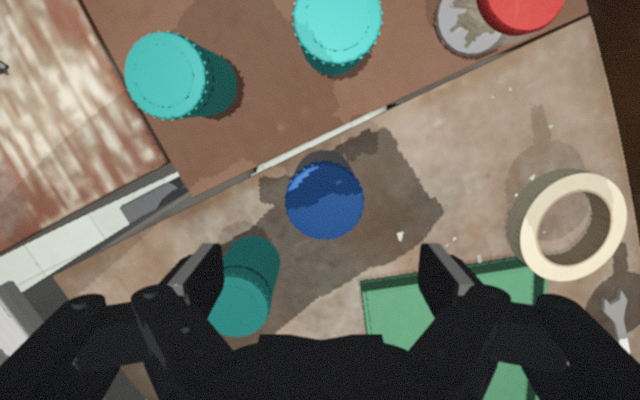

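The wrist picture shows the blue lid at (324,200), alone between the finger lines, with turquoise pots clear at (245,290), (165,75) and (337,25). It puts pot A at (0.539, 0.117). Next I descend, grip and lift.

Request:
{"method": "carry_out", "body": {
  "linear": [
    [0.2,0.1,-1],
    [0,0,-1],
    [0,0,-1],
    [0,0,-1],
    [0,0,-1],
    [0,0,-0.9],
    [0,0,0],
    [0,0,0],
    [0,0,0],
    [0,0,0],
    [0,0,0],
    [0,0,0]
  ],
  "rotation": [
    [0,0,0],
    [0,0,0],
    [0,0,0],
    [0,0,0],
    [0,0,0],
    [0,0,0],
    [0,0,0],
    [0,0,0],
    [0,0,0],
    [0,0,0],
    [0,0,0],
    [0,0,0]
  ],
  "grip": [-1,-1,-1,-1,-1,-1,-1,1,1,1,1,1],
  "grip_force": 60
}}

```text
time: 4.75
ee_pos: [0.5407, 0.1173, 0.0435]
tcp_rot: [179.9, -0.1, 64.7]
wrist_force: [-4.7, -1.5, 8.7]
opening: 0.0529
grasp_force: 62.8
```

Request:
{"method": "carry_out", "body": {
  "linear": [
    [0,0,0],
    [0,0,0.5],
    [0,0,0.7],
    [0,0,0.8],
    [0,0,0.5],
    [0,0,0],
    [0,0,0],
    [0,0,0],
    [0,0,0],
    [0,0,0]
  ],
  "rotation": [
    [0,0,0],
    [0,0,0],
    [0,0,0],
    [0,0,0],
    [0,0,0],
    [0,0,0],
    [0,0,0],
    [0,0,0],
    [0,0,0],
    [0,0,0]
  ],
  "grip": [1,1,1,1,1,1,1,1,1,1]
}}

```text
time: 5.75
ee_pos: [0.5399, 0.1172, 0.0907]
tcp_rot: [-180.0, 0.0, 64.7]
wrist_force: [0.1, -0.3, -6.1]
opening: 0.053
grasp_force: 64.8
```

```bash
python3 - <<'E'
from h import *
o=bot.get_obs();print(o["time"],o["ee_pos"],o["wrist_force"],o["opening"],o["joint_efforts"],o["grasp_force"])
im=bot.camera("top")
for c in blobs(im,(105,150,60),(125,255,255)):
    (u,v),r=cv2.minEnclosingCircle(c);print(u,v,r)
E
```

```text
5.75 [0.53994544 0.11719948 0.09071213] [ 0.12055783 -0.25058435 -6.07418216] 0.0529640146617807 [-2.17758898e-03 -5.56767869e+01  4.97968054e+01  2.18208181e-02
 -7.49245752e-03 -1.83899147e-04] 64.82575899099174
211.49693298339844 182.96932983398438 11.250020980834961
```

It lifts with about 6.1 N on the wrist, so pot A is the full one. Next I carry it to the tray.

Request:
{"method": "carry_out", "body": {
  "linear": [
    [0.1,-0.5,0.5],
    [0.3,-1,0],
    [0.3,-1,0],
    [0.3,-1,0],
    [0.3,-1,0],
    [0.3,-1,0],
    [0.2,-1,0],
    [0.2,-1,0],
    [0.2,-1,0],
    [0.2,-1,0],
    [0.2,-0.5,0],
    [0,0,0]
  ],
  "rotation": [
    [0,0,0],
    [0,0,0],
    [0,0,0],
    [0,0,0],
    [0,0,0],
    [0,0,0],
    [0,0,0],
    [0,0,0],
    [0,0,0],
    [0,0,0],
    [0,0,0],
    [0,0,0]
  ],
  "grip": [1,1,1,1,1,1,1,1,1,1,1,1]
}}

```text
time: 7.0
ee_pos: [0.5926, -0.0843, 0.1016]
tcp_rot: [180.0, 0.0, 64.6]
wrist_force: [-0.3, -0.0, -6.3]
opening: 0.0529
grasp_force: 65.0
```

Request:
{"method": "carry_out", "body": {
  "linear": [
    [0,0,-0.7],
    [0,0,-0.7],
    [0,0,-0.5],
    [0,0,-0.3],
    [0,0,0],
    [0,0,0]
  ],
  "rotation": [
    [0,0,0],
    [0,0,0],
    [0,0,0],
    [0,0,0],
    [0,0,0],
    [0,0,0]
  ],
  "grip": [1,1,1,1,1,1]
}}

```text
time: 7.6
ee_pos: [0.5923, -0.0825, 0.0574]
tcp_rot: [180.0, -0.0, 64.7]
wrist_force: [0.6, -0.0, -6.3]
opening: 0.0524
grasp_force: 65.0
```

```bash
python3 - <<'E'
from h import *
o=bot.get_obs();print(o["time"],o["ee_pos"],o["wrist_force"])
cv2.imwrite("pics/s2.png",cv2.resize(bot.camera("scene")[100:300,180:440],(780,600)))
E
```

```text
7.6 [ 0.592296   -0.08254124  0.0574328 ] [ 0.58006645 -0.03152624 -6.30834416]
```

View pics/s2.png

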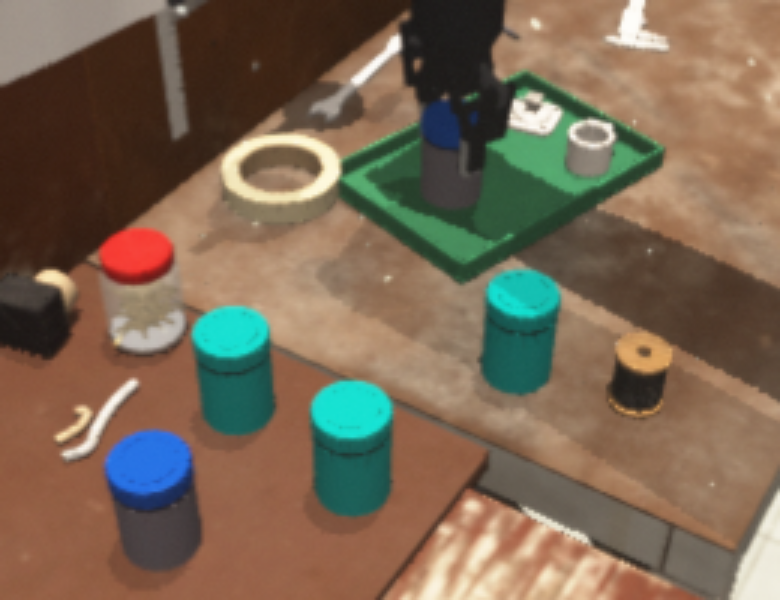

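The pot hangs upright over the free half of the tray, at crop (450,170), clear of the parts at (535,115) and (590,150). Pot B stands untouched at (155,500). I lower the last 10 mm slowly.

Request:
{"method": "carry_out", "body": {
  "linear": [
    [0,0,-0.2],
    [0,0,-0.1],
    [0,0,-0.1],
    [0,0,0],
    [0,0,0]
  ],
  "rotation": [
    [0,0,0],
    [0,0,0],
    [0,0,0],
    [0,0,0],
    [0,0,0]
  ],
  "grip": [1,1,1,1,1]
}}

```text
time: 8.15
ee_pos: [0.5922, -0.0828, 0.0493]
tcp_rot: [-180.0, 0.0, 64.7]
wrist_force: [-0.4, 0.0, -5.7]
opening: 0.053
grasp_force: 65.0
```

Request:
{"method": "carry_out", "body": {
  "linear": [
    [0,0,-0.1],
    [0,0,0],
    [0,0,0]
  ],
  "rotation": [
    [0,0,0],
    [0,0,0],
    [0,0,0]
  ],
  "grip": [1,1,1]
}}

```text
time: 8.45
ee_pos: [0.5924, -0.0828, 0.0475]
tcp_rot: [180.0, -0.0, 64.7]
wrist_force: [-0.2, -1.0, -3.2]
opening: 0.0527
grasp_force: 65.2
```

Request:
{"method": "carry_out", "body": {
  "linear": [
    [0,0,-0.05],
    [0,0,0],
    [0,0,0]
  ],
  "rotation": [
    [0,0,0],
    [0,0,0],
    [0,0,0]
  ],
  "grip": [1,1,1]
}}

```text
time: 8.75
ee_pos: [0.5924, -0.0829, 0.0475]
tcp_rot: [179.9, -0.0, 64.7]
wrist_force: [-3.7, -0.1, 6.1]
opening: 0.0527
grasp_force: 66.0
```

The pot has touched the floor: the force went from -6 N to +6 N. I release it and go straight up.

Request:
{"method": "carry_out", "body": {
  "linear": [
    [0,0,0],
    [0,0,0],
    [0,0,0],
    [0,0,0],
    [0,0,0.5],
    [0,0,1],
    [0,0,1],
    [0,0,1],
    [0,0,1],
    [0,0,1],
    [0,0,1],
    [0,0,0]
  ],
  "rotation": [
    [0,0,0],
    [0,0,0],
    [0,0,0],
    [0,0,0],
    [0,0,0],
    [0,0,0],
    [0,0,0],
    [0,0,0],
    [0,0,0],
    [0,0,0],
    [0,0,0],
    [0,0,0]
  ],
  "grip": [-1,-1,-1,-1,-1,-1,-1,-1,-1,-1,-1,-1]
}}

```text
time: 9.95
ee_pos: [0.5933, -0.0829, 0.1801]
tcp_rot: [179.7, -0.1, 64.7]
wrist_force: [0.6, -0.6, 1.4]
opening: 0.0851
grasp_force: 0.0
```

Request:
{"method": "carry_out", "body": {
  "linear": [
    [-0.5,-0.8,0.5],
    [-0.5,-1,0.5],
    [-0.5,-1,0],
    [-0.5,-1,0],
    [-0.5,-1,0],
    [-0.5,-1,0],
    [-0.5,-1,0],
    [-0.5,-1,0],
    [0,0,0]
  ],
  "rotation": [
    [0,0,0],
    [0,0,0],
    [0,0,0],
    [0,0,0],
    [0,0,0],
    [0,0,0],
    [0,0,0],
    [0,0,0],
    [0,0,0]
  ],
  "grip": [-1,-1,-1,-1,-1,-1,-1,-1,-1]
}}

```text
time: 10.85
ee_pos: [0.5104, -0.241, 0.196]
tcp_rot: [-179.9, 0.0, 64.6]
wrist_force: [0.0, -0.1, -0.1]
opening: 0.0854
grasp_force: 0.0
```

```bash
python3 - <<'E'
from h import *
o=bot.get_obs();print(o["time"],o["ee_pos"],o["wrist_force"])
t=bot.camera("top");s=bot.camera("scene")
for n,im in(("top",t),("scene",s)):
    for c in blobs(im,(105,150,60),(125,255,255)):
        (u,v),r=cv2.minEnclosingCircle(c);p=onz(n,[(u,v)],.0845)[0];d=p[:2]-[.576,-.1405];e=np.array([.267,.964]);print(n,u,v,r,p,"tray xy",d@[e[1],-e[0]],d@e)
a=cv2.resize(t[110:260,180:480],(600,300));b=cv2.resize(s[100:300,140:440],(400,267));
cv2.imwrite("pics/f.png",np.vstack([a,cv2.copyMakeBorder(b,0,0,0,200,0)]))
E
```

```text
10.85 [ 0.51039794 -0.24103504  0.19596559] [ 0.01802881 -0.1295542  -0.08909009]
top 211.30075073242188 182.82330322265625 11.361948013305664 [0.5625911  0.33833605 0.0845    ] tray xy -0.14077540683249007 0.45801777689968187
top 390.0 173.0 11.401854515075684 [ 0.59015183 -0.08331641  0.0845    ] tray xy -0.0016256593952149127 0.058903522934636535
scene 229.5238037109375 255.73809814453125 14.179572105407715 [0.55520855 0.35080438 0.0845    ] tray xy -0.15122122687826783 0.46806610895682116
scene 330.5 143.5 10.12432861328125 [ 0.58608081 -0.07377167  0.0845    ] tray xy -0.008098564539212923 0.06701768821600644
```

View pics/f.png

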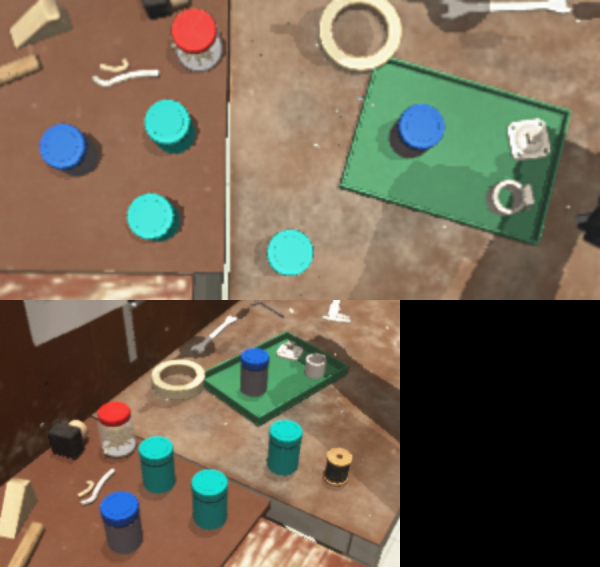

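The full pot stands upright in the free half of the tray, at about (0, 0.059) in the tray frame. Pot B stands untouched on the bench, and the arm is clear, so I hand the job in.

```bash
python3 -c "
from workcell import bot
print(bot.job_done())"
```

```text
the job is handed in; nothing more can be done
None
```

The job is handed in: the pot that weighed about 6.1 N on lifting, the full one, stands upright on the tray floor at about x = 0, y = +59 mm; the other stands untouched on the bench, not lifted since the first weight settled it; the hand-in gave no verdict.

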